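# Third hand at the irradiation rail: press the lamp carriage onto its sprung contacts

### The arm

A 6-joint arm with a two-finger parallel gripper is mounted at the origin on a cart in front of the work surface, level with it; the furniture and walls round the work are solid. World frame = base frame: x ahead of the robot, y to its left, z up, the work surface at z = 0. Lengths are in mm, angles in rad, forces in N, time in s.
With the tool pointing down it reaches from about 275 to 775 mm from the base axis. Payload 14.6 kg.
Tool frame: the origin (TCP) lies between the finger pads; the fingertips stand 8 mm ahead of it and the grasp point (between the pads) lies 11 mm behind it (arm.finger_overhang is the distance from the TCP to the fingertips, in mm); z points along the fingers, y is the line along which they close (so a half turn about z gives the same grasp; the last joint's range is limited). The gripper opens to 85 mm and grips with 20 to 120 N. Pads are 22 mm wide; open, the fingers measure 114 mm over their backs; the gripper's body (76 mm by 85 mm) begins 54 mm behind the grasp point. The pads swing forward as they close: fully open they stand 13 mm farther back than shut.
Start: joints at [-1.296, 0.263, -0.048, 1.259, 0, 1.415], TCP at [218.756, -477.257, 239.278] pointing down, gripper open.
Joint ranges: [-2.65, 2.65], [-0.89, 1.7], [-1.18, 1.37], [-2.13, 2.11], [-1.35, 1.29], [-3.14, 3.14]. Speed limits (rad/s): [1.89, 1.89, 2.57, 2.79, 3.14, 3.14].

### API

Orientations are given as a 3x3 rotation matrix whose columns are the frame's x, y, z axes.
In Python, from bench import arm gives the robot as it stands.
- The arm moves only by the tool servo_tool, never from a script. Its argument "increments" is a list of rows, each a list of 4 numbers: the shift along the world's x, y, z in m, then the turn about the world's z in rad. A call has 1 to 10 rows; each row shifts and turns the commanded pose from where the row before left it; what a row does not reach is not made up. A row lasts 1/10 s, in which the tool goes at most 50 mm and 8.59 degrees, less where a joint would pass 70% of its speed; a pose out of reach is approached as far as the arm can. A call with a gripper value outside its range is refused whole. "hand" is the finger opening in m, from 0 to 0.0854, set as the call begins (left out, the last holds). The fingers move at their own pace and stop on an object; "force" is the grip in N (left out, the last holds). Time passes only in rows, so rows that do not move let the fingers close. It gives the time, the measured TCP pose, the force, the opening and the grip force at its end, in the units of the state.
- arm.read_state(): the state, without advancing time (a new reading comes with each control period).
- arm.snapshot(name): name is "scene" or "top" or "wrist"; returns a dict with "frame" (384x512x3 uint8, red, green, blue), "camera_matrix" (3x3 intrinsics, pixels), "R" (3x3) and "t" (3): a world point X has camera coordinates R X + t. Camera axes: x right, y down, z forward; pixel columns grow to the right and rows downward; lengths in mm; the calibration is good to about 2 mm. A picture is of the moment at which its call begins. There is no depth.
- arm.close_job(): hands the job in; it is judged then, once.
Trained networks look in a picture, given as the dict that the camera call returned (one of the last four; its "shot" number tells which), for a name from the list of things; names that differ only in an ending like _2 or _b are one class to them, and where a whole thing is asked for, a point or a joint stands for the part that bears it (a point fixed in the world has none). Each returns a list of dicts, best first, with "confidence" (0 to 1); they miss things now and then, are a little off and sometimes report something else, mostly with a low value. They report only what shows in the picture. A call takes as long as a camera call. They do not tell look-alikes from the thing itself.
- arm.regions_of(picture, label): "mask" (384x512 bool, what is visible of it) and "rect" ([left, top, right, bottom] in pixels, round what is visible of it).
- arm.tip_of(picture, label): "position" ([column, row] in pixels: a listed point, or the origin of a listed thing).
The state is a dict: "time": time; "qpos": joint angles; "qvel": joint speeds; "joint_torque": joint torques, N m; "eef_pos": TCP position; "orientation": TCP orientation; "contact_force": force on the tool from outside, world axes, zero at the start; "torque": the same for the moment, N m; "width": opening from 0.0 (shut) to 1.0 (fully open); "gripper_force": force on a finger pad.
Only numpy, scipy, OpenCV 4.12 (cv2) and the standard library are available. Lean on these libraries where they do the work, as an engineer would, in place of code of your own. Each camera call takes 0.05 s, during which the arm holds its last target. There are 200 camera calls.

### The job

Set the lamp carriage on the rail of the small irradiation bench with its lens towards the vial, fully down on the rail, and slide it up against the red sprung contact plate until the plate is pushed back about half of its 12 mm travel. Keep holding it pressed there, still and square, so that a colleague can tighten the clamp knob: finish while still holding. Do not ram the plate to the end of its travel, and leave the vial in its cup and the brown jar and the beaker where they are.

Things in the scene. Friction and masses are not known exactly. Their poses are not given: they have to be found in the camera images.
- lamp_carriage: Loose lamp carriage, 0.2 to 0.45 kg, standing upright. Origin: centre of its underside; x = beam direction (towards the lens), z up. Grey block 56 (x) x 50 (y) x 34 mm (z) below, aluminium heat sink on top up to z = 92 mm (black socket to 98). A groove runs along x through the underside: 23 mm wide, 12 mm deep, flared to 28 mm over the lowest 4 mm
- carriage_grip (a point): Centre of the heat sink, 68 mm above the carriage's underside. The heat sink is 40 (x) x 36 (y) mm, z = 34 to 92 mm, with flat +y and -y sides: grip here across the 36 mm
- carriage_front (a point): Centre between two copper strips on the front face of the block, 28.9 mm ahead (x) of and 23 mm above the carriage's origin; the brass contacts touch here
- bench: Irradiation bench, fixed: aluminium base plate 300 (x) x 110 (y) mm, top at z = 12 mm. Origin: centre of its underside, at worktop height; x runs along the rail towards contact stop and vial, z up. Steel rail 20 mm wide at y = 0, x = -150 to +50 mm, top at z = 28 mm, clear up to the contacts at x = 30 mm. The seated carriage's origin is at z = 16 mm
- rail_mid (a point): Point on the middle line of the rail's top face, at x = -50 mm in the bench's frame: a good place to set the carriage down
- contact_plate (a joint): Travel of the red sprung contact plate into the stop, along bench x: 0 m = out (rest), 0.012 m = pushed fully in. It pushes back with 4 N at the start of the travel, plus 0.8 N per mm (8.8 N half way)
- contact_tips (a point): Centre between the tips of the two brass contacts on the red plate (42 mm wide, z = 31 to 47 mm), at bench x = 30 mm, y = 0, z = 39 mm when the plate is out; it moves with the plate
- sample_vial: Small glass vial with blue cap, 31 mm diameter, 60 mm tall, standing loosely in the cup; origin: centre of its underside
- jar: Brown glass jar, 92 mm diameter, 181 mm tall; bystander; origin: centre of its underside
- beaker: Small glass beaker, 48 mm diameter, 59 mm tall; bystander; origin: centre of its underside
- lens (a point): Centre of the lens in its black barrel (31 mm diameter) on the front of the heat sink, 32 mm ahead (x) of and 64 mm above the carriage's origin
- clamp_knob (a point): Outer end of the black clamp knob (17 mm diameter) on the +y side of the carriage block, at y = 41 mm, z = 9.5 mm; only the colleague turns it
- vial_cup (a point): Centre of the vial cup's rim (42 mm diameter), in the bench's frame at x = 112 mm, z = 64 mm; the vial in it reaches z = 112 mm. Between it and the rail stands the black contact stop, 52 mm wide, x = 50 to 78 mm, top at z = 52 mm
Things that resemble listed ones, but are neither listed nor needed, are in the scene too. Leave any blue look-alike of the lamp_carriage alone.

How it is judged:
By the outcome, as a careful person would: the job done as asked, in the order asked, and still so for the second after the job is handed in, while the arm keeps its last pose, push and grip.
It also fails if it takes over 42 s, if anything falls off the work surface, if the arm or the gripper's body presses on something with over 40 N, if the wrist force passes 120 N, or if a joint passes its speed limit or range.

## Working session

There is one attempt and no reset: what is moved stays moved. The work goes in short steps, Python scripts to look and compute and a tool call to move; the robot and the scene stay as the last step left them, time stands still between calls to the robot, and variables do not carry over. Pictures are saved under pics/ and viewed, at most 10 in all, crops included, and the job is handed in when it is done.

Besides the shell and the picture viewer there is one more tool, called after "Call:" by a JSON object that holds its "fn" and its "kwargs". servo_tool: Moves the arm, as the interface text tells. Its arguments: {"type":"object","properties":{"increments":{"type":"array"},"hand":{"type":"number"},"force":{"type":"number"}},"required":["increments"]}

```bash
mkdir -p pics
cat > h.py <<'E'
import numpy as np, cv2
from bench import arm
def save(p,n): cv2.imwrite('pics/'+n,cv2.cvtColor(p['frame'],cv2.COLOR_RGB2BGR))
def ray(p,uv):
    K=np.array(p['camera_matrix']);R=np.array(p['R']);t=np.array(p['t'])
    d=R.T@np.linalg.inv(K)@np.array([uv[0],uv[1],1.]);return -R.T@t,d/np.linalg.norm(d)
def atz(p,uv,z):
    c,d=ray(p,uv);return c+d*(z-c[2])/d[2]
def proj(p,X):
    q=np.array(p['camera_matrix'])@(np.array(p['R'])@np.array(X)+np.array(p['t']));return q[:2]/q[2]
def tri(obs):
    A=np.zeros((3,3));b=np.zeros(3)
    for p,uv in obs:
        c,d=ray(p,uv);M=np.eye(3)-np.outer(d,d);A+=M;b+=M@c
    return np.linalg.solve(A,b)
E
python3 - <<'E'
from h import *
ps={n:arm.snapshot(n) for n in('scene','top')}
cv2.imwrite('pics/a.png',cv2.cvtColor(np.vstack([ps['scene']['frame'],ps['top']['frame']]),cv2.COLOR_RGB2BGR)[:, :] if 0 else cv2.resize(cv2.cvtColor(np.hstack([ps['scene']['frame'],ps['top']['frame']]),cv2.COLOR_RGB2BGR),(800,300)))
save(ps['scene'],'s.png');save(ps['top'],'t.png')
for n,p in ps.items():
    print(n,ray(p,(256,192)))
    for l in ['lamp_carriage','carriage_grip','carriage_front','lens','clamp_knob','rail_mid','contact_tips','bench','vial_cup','sample_vial','jar','beaker']:
        print(l,[(np.round(d['position'],1).tolist(),round(d['confidence'],2)) for d in arm.tip_of(p,l)[:4]])
E
```

```text
scene (array([ -190.46621074, -1308.16259129,   729.69842292]), array([ 0.50850796,  0.71289631, -0.48290632]))
lamp_carriage [([207.4, 213.5], 0.96), ([334.0, 273.5], 0.87)]
carriage_grip [([343.4, 251.0], 0.82), ([204.6, 194.0], 0.64)]
carriage_front [([347.8, 263.7], 0.93), ([203.5, 212.8], 0.7), ([203.6, 192.1], 0.31), ([203.6, 200.5], 0.27)]
lens [([206.3, 199.0], 0.83), ([352.7, 251.1], 0.58), ([280.2, 188.0], 0.25)]
clamp_knob [([219.3, 211.0], 0.85), ([333.0, 258.0], 0.75)]
rail_mid [([250.4, 175.8], 0.58)]
contact_tips [([263.4, 182.4], 0.6)]
bench [([261.4, 186.4], 0.58)]
vial_cup [([279.8, 182.1], 0.95)]
sample_vial [([281.2, 185.6], 0.71)]
jar [([231.7, 150.0], 0.92)]
beaker [([271.9, 235.2], 0.75)]
top (array([ 421.73167887, -274.44454302, 1649.62487538]), array([ 6.19513953e-02,  2.05053769e-04, -9.98079146e-01]))
lamp_carriage [([302.2, 206.0], 0.71), ([250.9, 232.3], 0.69), ([365.4, 196.8], 0.59)]
carriage_grip [([250.6, 232.8], 0.62), ([374.6, 196.5], 0.52)]
carriage_front [([371.2, 189.7], 0.87), ([256.3, 238.4], 0.64)]
lens [([259.3, 239.5], 0.8), ([373.9, 184.6], 0.69)]
clamp_knob [([254.5, 221.8], 0.83), ([249.6, 232.1], 0.44)]
rail_mid [([224.7, 166.2], 0.72)]
contact_tips [([246.8, 168.0], 0.36), ([253.5, 222.3], 0.34)]
bench [([236.9, 168.9], 0.96)]
vial_cup [([270.8, 165.2], 0.97)]
sample_vial [([271.5, 169.5], 0.56)]
jar [([164.3, 147.2], 0.61)]
beaker [([303.3, 203.8], 0.56)]
```

View pics/s.png

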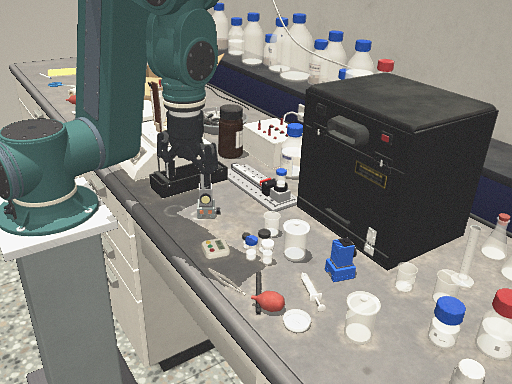

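View pics/t.png

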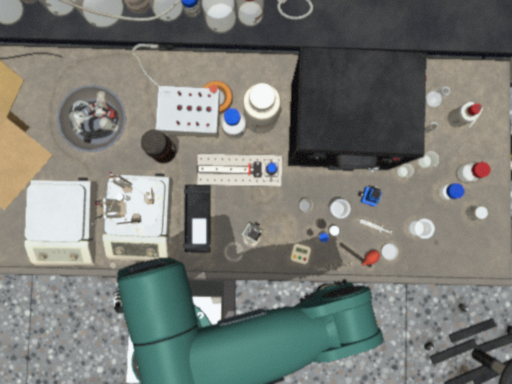

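The scene picture shows the grey carriage at (207,205) under the gripper, with the blue look-alike at (340,258). In the top view the grey one is at (251,232) and the blue one at (370,196). The bench is at (240,169), with the vial on its right at (271,169). I choose the grey one. A close crop comes next.

Run:
```python
from h import *
s=arm.snapshot('scene');t=arm.snapshot('top')
def best(p,l,near=None):
    c=arm.tip_of(p,l)
    if near is not None: c=[d for d in c if np.hypot(*(np.array(d['position'])-near))<30]
    return c[0]['position'] if c else None
for l,z in [('lamp_carriage',0),('carriage_grip',68),('carriage_front',23),('lens',64),('clamp_knob',9.5)]:
    a=best(s,l,(205,205));b=best(t,l,(251,232))
    print(l,*[None if q is None else np.round(atz(p,q,z),1) for p,q in((s,a),(t,b))], None if a is None or b is None else np.round(tri([(s,a),(t,b)]),1))
for l,z in [('bench',0),('rail_mid',28),('contact_tips',39),('vial_cup',64),('sample_vial',52),('jar',0),('beaker',0)]:
    a=best(s,l);b=best(t,l); print(l,*[None if q is None else np.round(atz(p,q,z),1) for p,q in((s,a),(t,b))])
w=arm.snapshot('wrist')
A=cv2.resize(t['frame'][140:250,190:320],(520,440),interpolation=cv2.INTER_CUBIC)
B=cv2.resize(s['frame'][165:225,185:225],(280,420),interpolation=cv2.INTER_CUBIC)
B=np.vstack([B,np.zeros((20,280,3),np.uint8)])
cv2.imwrite('pics/c.png',cv2.cvtColor(np.hstack([A,B]),cv2.COLOR_RGB2BGR))
save(w,'w.png')
for l in ['carriage_grip','lens','clamp_knob','lamp_carriage','rail_mid','bench']:
    print(l,[(np.round(d['position']).tolist(),round(d['confidence'],2)) for d in arm.tip_of(w,l)[:3]])
print(arm.read_state())
```

```text
lamp_carriage [ 377.6 -250.8    0. ] [ 384.8 -253.2    0. ] [ 381.5 -251.4   -0.9]
carriage_grip [ 387.4 -253.7   68. ] [ 381. -259.   68.] [ 382.4 -259.8   72.3]
carriage_front [ 357.3 -299.8   23. ] None None
lens [ 354.1 -291.9   64. ] [ 346.5 -283.1   64. ] [ 351.2 -285.8   62. ]
clamp_knob [ 419.3 -289.     9.5] [ 421.7 -269.7    9.5] [ 425.1 -271.7   -1.3]
bench [ 619.8 -196.2    0. ] [ 601.8 -209.4    0. ]
rail_mid [ 613.6 -137.7   28. ] [ 602.7 -160.1   28. ]
contact_tips [ 601.5 -240.2   39. ] [ 593.6 -233.8   39. ]
vial_cup [ 590.4 -316.9   64. ] [ 610.5 -321.1   64. ]
sample_vial [ 610.2 -308.6   52. ] [ 601.3 -330.    52. ]
jar [671.1  87.    0. ] [670.4  57.5   0. ]
beaker [ 481.9 -443.1    0. ] [ 470.9 -441.1    0. ]
carriage_grip []
lens []
clamp_knob []
lamp_carriage [([511.0, 20.0], 0.94)]
rail_mid []
bench []
{'time': 2.95, 'qpos': array([-1.29628932e+00,  2.63148216e-01, -4.82687512e-02,  1.25940451e+00,
        4.69878005e-05,  1.41548929e+00]), 'qvel': array([-0.00279071,  0.00152381,  0.0012696 ,  0.00146213,  0.00011775,
        0.00201058]), 'joint_torque': array([-1.45754322e-03, -6.37431121e+01,  3.84768891e+01,  1.10301426e-03,
       -1.22066199e-04, -2.79698850e-05]), 'eef_pos': array([ 218.77834451, -477.26732378,  239.2647555 ]), 'orientation': array([[ 9.09043252e-01,  4.16701769e-01,  3.84098314e-05],
       [ 4.16701767e-01, -9.09043253e-01,  3.69498043e-05],
       [ 5.03132469e-05, -1.75835256e-05, -9.99999999e-01]]), 'contact_force': array([ 0.3759739 , -0.93194608,  1.17360077]), 'torque': array([0.04404347, 0.05360323, 0.02541275]), 'gripper_force': 0.0, 'width': 1.00115118101555}
```

View pics/c.png

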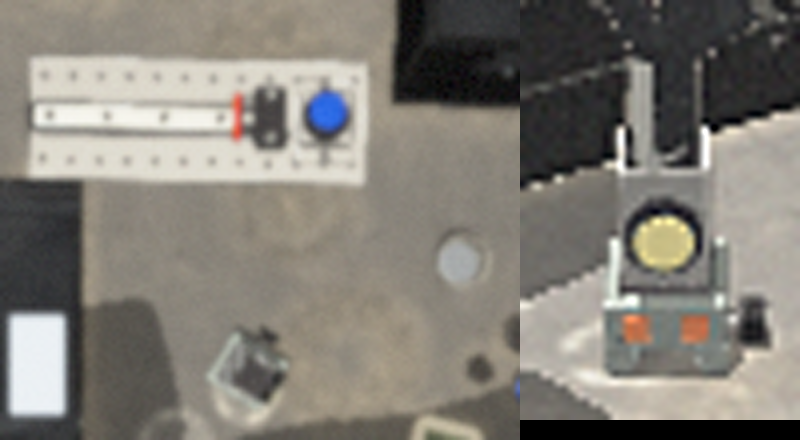

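View pics/w.png

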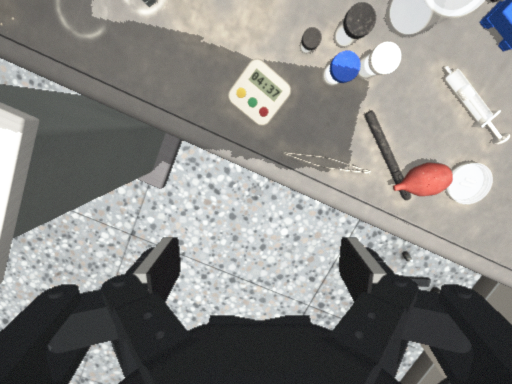

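The crop confirms the grey carriage: lens and copper strips face the scene camera, and the knob is to the right. In the top view the bench's red plate and vial lie towards world −y. The wrist picture shows only the timer and bench edge, so I move over the carriage.

Call:
{"fn": "servo_tool", "kwargs": {"increments": [[0.02, 0.027, 0, 0.098], [0.02, 0.027, 0, 0.098], [0.02, 0.027, 0, 0.098], [0.02, 0.027, 0, 0.098], [0.02, 0.027, 0, 0.098], [0.02, 0.027, 0, 0.098], [0.02, 0.027, 0, 0.098], [0.02, 0.027, 0, 0.098], [0, 0, 0, 0]]}}

```text
time: 3.85
eef_pos: [380.2, -258.7, 239.4]
orientation: [[0.343, 0.939, 0.001], [0.939, -0.343, 0.0], [0.001, 0.0, -1.0]]
contact_force: [-0.5, 0.2, -0.0]
width: 1.0
gripper_force: 0.0
```

Run:
```python
from h import *
w=arm.snapshot('wrist');save(w,'w2.png')
print(ray(w,(256,192)),w['camera_matrix'],np.round(w['R'],3))
for l,z in [('carriage_grip',68),('lens',64),('clamp_knob',9.5),('lamp_carriage',0),('rail_mid',28),('contact_tips',39),('vial_cup',64)]:
    print(l,[(np.round(d['position']).tolist(),round(d['confidence'],2),np.round(atz(w,d['position'],z),1)) for d in arm.tip_of(w,l)[:2]])
S=arm.read_state();print(S['time'],S['eef_pos'],S['qpos'],S['orientation'][:,1])
```

```text
(array([ 403.86320753, -195.88116142,  373.9745361 ]), array([-0.1010299 , -0.24054312, -0.96536623])) [[267.6909989    0.         259.30400061]
 [  0.         267.6909989  194.65105687]
 [  0.           0.           1.        ]] [[ 0.939 -0.344  0.   ]
 [-0.331 -0.904  0.27 ]
 [-0.093 -0.254 -0.963]]
carriage_grip [([258.0, 179.0], 0.76, array([ 380.1, -258. ,   68. ]))]
lens [([256.0, 207.0], 0.91, array([ 365.3, -291.2,   64. ]))]
clamp_knob [([420.0, 349.0], 0.96, array([ 531.1, -638.5,    9.5])), ([288.0, 174.0], 0.8, array([ 417. , -277.8,    9.5]))]
lamp_carriage [([414.0, 364.0], 0.96, array([ 518.3, -679.1,    0. ])), ([258.0, 172.0], 0.88, array([ 378.2, -262. ,    0. ]))]
rail_mid [([409.0, 34.0], 0.9, array([ 598.1, -166.4,   28. ]))]
contact_tips [([428.0, 97.0], 0.95, array([ 600.1, -240.3,   39. ]))]
vial_cup []
4.25 [ 378.37827411 -261.87639899  239.24465094] [-7.82742786e-01  1.52108504e-01 -1.95693066e-01  1.22301626e+00
 -8.35593279e-05  1.14665554e+00] [ 9.36388385e-01 -3.50965510e-01 -5.39825007e-05]
```

View pics/w2.png

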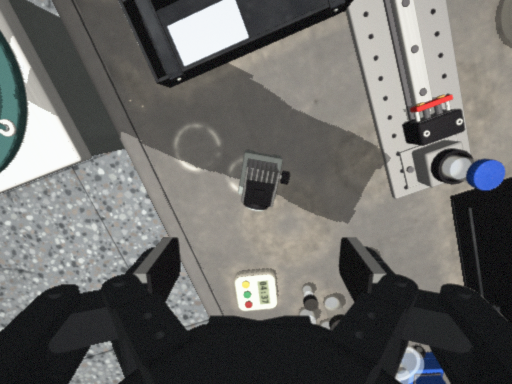

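The grey carriage is at (262,182) with its knob to the right at (286,178). The bench is at upper right, with the red plate at (434,103) and the vial at (455,165). I zoom in for the yaw and the bench direction.

Run:
```python
import cv2,numpy as np
f=cv2.imread('pics/w2.png')
A=cv2.resize(f[145:217,233:298],None,fx=6,fy=6,interpolation=cv2.INTER_CUBIC)
B=cv2.resize(f[0:200,345:475],None,fx=3,fy=3,interpolation=cv2.INTER_CUBIC)
h=600;P=lambda a:cv2.copyMakeBorder(a,0,h-a.shape[0],0,10,cv2.BORDER_CONSTANT)
cv2.imwrite('pics/c2.png',np.hstack([P(A),P(B)]))
```

```text
(no output)
```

View pics/c2.png

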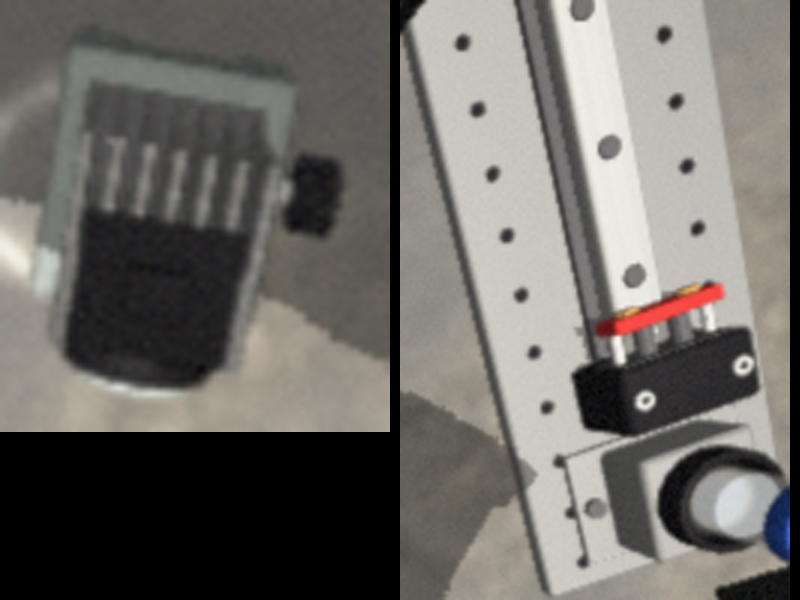

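```bash
cat > m.py <<'E'
from h import *
def yaw(a,b): d=b-a; return np.degrees(np.arctan2(d[1],d[0]))
E
python3 - <<'E'
from m import *
w=arm.snapshot('wrist')
A=lambda x,y,z:atz(w,(x/6+233-.42,y/6+145-.42),z)
B=lambda x,y,z:atz(w,((x-400)/3+345-.33,y/3-.33),z)
a,b=A(72,48,34),A(292,85,34);c=A(38,285,34)
print('rear edge',a,b,np.linalg.norm(b-a),'x yaw',yaw(a,b)-90,'side x yaw',yaw(a,c))
print('fins',yaw(A(85,135,92),A(245,165,92))-90, A(85,135,92),A(245,165,92))
n=b-a;n/=np.linalg.norm(n);xd=np.array([n[1],-n[0],0]);print('centre',(a+b)/2+28*xd)
print('rail bolts',[B(*p,28) for p in((582,8),(609,147),(635,275))],yaw(B(582,8,28),B(635,275,28)))
L=[B(*p,12) for p in((462,43),(547,407))];R=[B(*p,12) for p in((664,35),(697,229))]
print('holes',L,R,yaw(*L),yaw(*R))
print('stop bolts',B(645,400,52),B(743,365,52),yaw(B(645,400,52),B(743,365,52))-90)
print('red plate top ends',B(600,325,47),B(722,290,47))
print(arm.read_state()['eef_pos'],ray(w,(0,0))[0])
E
```

```text
rear edge [ 371.01054525 -230.38804163   34.        ] [ 411.77747893 -254.01032233   34.        ] 47.116398709852476 x yaw -120.09002201501715 side x yaw -119.61033807143089
fins -121.31168169039525 [ 372.97438188 -240.13470532   92.        ] [ 397.68062631 -255.16323759   92.        ]
centre [ 377.35593028 -266.42586684   34.        ]
rail bolts [array([ 599.35895398, -138.67291436,   28.        ]), array([ 599.23341363, -188.37073447,   28.        ]), array([ 599.53726852, -238.15564646,   28.        ])] -89.89730217582675
holes [array([ 561.75225819, -131.04468901,   12.        ]), array([ 561.66933413, -280.51677019,   12.        ])] [array([ 636.62241354, -156.22309406,   12.        ]), array([ 636.31134916, -231.19046124,   12.        ])] -90.03178652437185 -90.23773776406573
stop bolts [ 580.54142157 -282.34212337   52.        ] [ 618.5325153 -282.5085459   52.       ] -90.25098638794947
red plate top ends [ 572.46549793 -249.29604568   47.        ] [ 618.85457126 -253.07291035   47.        ]
[ 378.44841643 -261.77528129  239.24608411] [ 402.68527078 -199.15475763  373.74218275]
```

Call:
{"fn": "servo_tool", "kwargs": {"increments": [[0, -0.001, -0.03, -0.08], [0, 0, -0.03, -0.08], [0, 0, -0.03, 0], [0, 0, -0.03, 0], [0, 0, -0.025, 0], [0, 0, 0, 0]]}}

```text
time: 4.9
eef_pos: [377.3, -261.3, 92.0]
orientation: [[0.495, 0.869, -0.003], [0.869, -0.495, 0.003], [0.001, -0.004, -1.0]]
contact_force: [-0.6, -0.1, 0.4]
width: 1.002
gripper_force: 0.0
```

Run:
```python
from h import *
w=arm.snapshot('wrist');save(w,'w3.png')
for l,z in [('carriage_grip',68),('lens',64),('clamp_knob',9.5)]:
    print(l,[(np.round(d['position']).tolist(),round(d['confidence'],2),np.round(atz(w,d['position'],z),1)) for d in arm.tip_of(w,l)[:2]])
S=arm.read_state();print(S['time'],S['eef_pos'],S['orientation'][:,1])
```

```text
carriage_grip [([261.0, 226.0], 0.84, array([ 380. , -260.6,   68. ]))]
lens [([261.0, 268.0], 0.78, array([ 364.2, -288.8,   64. ]))]
clamp_knob [([308.0, 200.0], 0.59, array([ 414.1, -280.6,    9.5]))]
5.1 [ 379.28593024 -262.95513173   95.59366654] [ 0.86917055 -0.49450917  0.00179522]
```

View pics/w3.png

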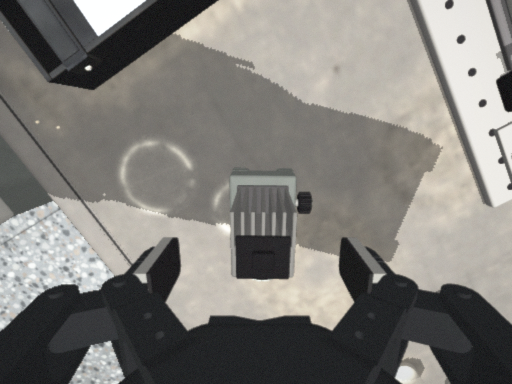

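The carriage is square between the fingers at (262,225), with the knob on the right and the lens towards the bottom of the image. I descend and grip.

Call:
{"fn": "servo_tool", "kwargs": {"increments": [[0.0005, 0.002, -0.02, 0], [0, 0, -0.02, 0], [0, 0, 0, 0], [0, 0, 0, 0]]}}

```text
time: 5.5
eef_pos: [379.6, -260.6, 55.3]
orientation: [[0.494, 0.869, 0.001], [0.869, -0.494, -0.001], [-0.0, 0.001, -1.0]]
contact_force: [0.2, -0.1, 0.1]
width: 0.998
gripper_force: 0.0
```

Call:
{"fn": "servo_tool", "kwargs": {"increments": [[0, 0, 0, 0], [0, 0, 0, 0], [0, 0, 0, 0], [0, 0, 0, 0], [0, 0, 0, 0], [0, 0, 0, 0], [0, 0, 0, 0], [0, 0, 0, 0]], "hand": 0.02, "force": 60}}

```text
time: 6.3
eef_pos: [379.5, -260.5, 54.9]
orientation: [[0.494, 0.869, 0.001], [0.869, -0.494, -0.001], [-0.0, 0.001, -1.0]]
contact_force: [-0.4, 1.0, 8.5]
width: 0.415
gripper_force: 58.8
```

Call:
{"fn": "servo_tool", "kwargs": {"increments": [[0, 0, 0.02, 0], [0, 0, 0.03, 0], [0.002, 0.001, 0.03, 0.02], [0.03, 0.013, 0, 0.07], [0.037, 0.017, 0, 0.085], [0.037, 0.017, 0, 0.085], [0.037, 0.017, 0, 0.085], [0.037, 0.017, 0, 0.085], [0.03, 0.013, 0, 0.066], [0.01, 0.005, 0, 0.02]]}}

```text
time: 7.3
eef_pos: [601.4, -158.8, 133.6]
orientation: [[-0.003, 1.0, -0.0], [1.0, 0.003, 0.0], [0.0, -0.0, -1.0]]
contact_force: [0.0, 0.2, -2.9]
width: 0.411
gripper_force: 61.4
```

Call:
{"fn": "servo_tool", "kwargs": {"increments": [[0, 0, 0, 0], [0, 0, 0, 0], [0, 0, 0, 0]]}}

```text
time: 7.6
eef_pos: [598.2, -160.8, 134.4]
orientation: [[0.003, 1.0, -0.001], [1.0, -0.003, 0.0], [0.0, -0.001, -1.0]]
contact_force: [-0.9, -0.0, -3.0]
width: 0.414
gripper_force: 61.4
```

Run:
```python
from h import *
S=arm.read_state();print(S['time'],S['eef_pos'],S['orientation'][:,1],S['contact_force'],S['width'],S['qpos'])
w=arm.snapshot('wrist');t=arm.snapshot('top');
for n,p in(('w',w),('t',t)):
  for l,z in [('carriage_grip',129),('lens',125),('clamp_knob',70),('rail_mid',28),('contact_tips',39),('vial_cup',64)]:
    print(n,l,[(np.round(d['position']).tolist(),round(d['confidence'],2),np.round(atz(p,d['position'],z),1)) for d in arm.tip_of(p,l)[:1]])
W=cv2.resize(w['frame'],(800,600),interpolation=cv2.INTER_CUBIC)
cv2.imwrite('pics/w4.png',cv2.cvtColor(W,cv2.COLOR_RGB2BGR));save(w,'w4r.png')
import pickle;pickle.dump(w,open('w4.pkl','wb'))
```

```text
7.6 [ 598.19785331 -160.81426957  134.38732353] [ 9.99996330e-01 -2.65591312e-03 -5.34696298e-04] [-0.93084906 -0.03976857 -2.99779454] 0.41388049583559944 [-3.94004213e-01  4.70031767e-01 -1.31072095e-02  1.08815986e+00
 -1.83987471e-04  1.17944808e+00]
w carriage_grip [([259.0, 259.0], 0.76, array([ 598.3, -171.9,  129. ]))]
w lens []
w clamp_knob [([316.0, 220.0], 0.83, array([ 643.1, -170.2,   70. ]))]
w rail_mid [([262.0, 196.0], 0.75, array([ 600.4, -162.8,   28. ]))]
w contact_tips []
w vial_cup []
t carriage_grip [([374.0, 198.0], 0.85, array([ 506.1, -664. ,  129. ]))]
t lens [([378.0, 186.0], 0.72, array([ 548.1, -677.6,  125. ]))]
t clamp_knob [([360.0, 193.0], 0.82, array([ 524.9, -629. ,   70. ]))]
t rail_mid [([224.0, 167.0], 0.93, array([ 606.2, -158.9,   28. ]))]
t contact_tips [([244.0, 169.0], 0.46, array([ 600.8, -230.1,   39. ]))]
t vial_cup [([269.0, 166.0], 0.97, array([ 612.5, -315.9,   64. ]))]
```

View pics/w4.png

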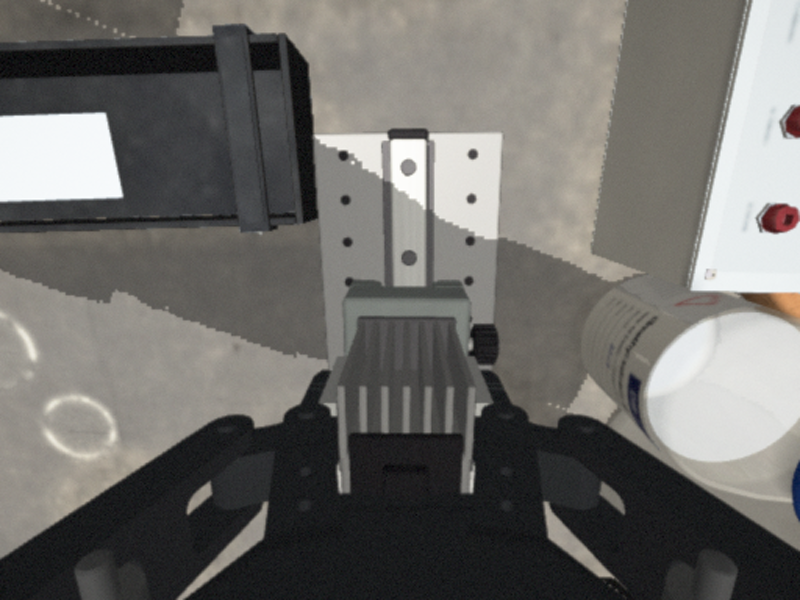

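The carriage is held above the rail with its lens towards the bottom of the image (towards the stop) and its knob on the right. The rail bolts are at (408,167) and (409,258), and the block's rear edge runs from (345,297) to (468,297). I work out the offset from these.

Run:
```python
from m import *
import pickle;w=pickle.load(open('w4.pkl','rb'))
P=lambda x,y,z:atz(w,(x/1.5625-.18,y/1.5625-.18),z)
print(P(408.5,167,28),P(409,258,28),yaw(P(408.5,167,28),P(409,258,28)))
for y in(160,260):print('rail edges',P(389.5,y,28),P(427,y,28))
L=P(344,155,12),P(350,282,12);R=P(473,154,12),P(469,281,12);print('holes',L,R,yaw(*L),yaw(*R))
print('plate rear corners',P(316,135,12),P(503,132,12))
print('block edges',P(345,305,113.5),P(469,305,113.5))
print('sink',P(362,318,171.5),P(452,318,171.5),P(340,390,171.5),P(474,390,171.5))
g=cv2.cvtColor(w['frame'],cv2.COLOR_RGB2GRAY)
for r in(105,125,145,160): print(r,g[r,240:285].tolist())
for r in (193,197): print(r,g[r,214:306].tolist())
print(w['R'])
```

```text
[600.19438394 -83.28048537  28.        ] [ 600.42828601 -133.48432613   28.        ] -89.73305818184703
rail edges [589.8372687  -79.61809931  28.        ] [610.28639099 -79.68221138  28.        ]
rail edges [ 589.09948243 -134.62085963   28.        ] [ 610.8832259  -134.68585612   28.        ]
holes (array([562.90681049, -75.8530042 ,  12.        ]), array([ 563.44903466, -151.21029281,   12.        ])) (array([637.67274697, -75.54105485,  12.        ]), array([ 638.21670237, -150.78798665,   12.        ])) -89.58774232975809 -89.58581958384057
plate rear corners [547.32938447 -64.98922555  12.        ] [654.33851189 -63.72915857  12.        ]
block edges [ 575.07162994 -137.58125662  113.5       ] [ 622.94300213 -137.72050975  113.5       ]
sink [ 587.88273395 -124.5241363   171.5       ] [ 609.85133151 -124.58754731  171.5       ] [ 581.63120229 -143.87894669  171.5       ] [ 616.0195333  -143.97366886  171.5       ]
105 [233, 232, 233, 224, 180, 144, 146, 147, 149, 164, 217, 247, 252, 253, 252, 249, 201, 141, 142, 144, 144, 143, 145, 148, 146, 155, 215, 250, 251, 251, 250, 237, 1
[... 1111 characters left out ...]
, 122, 122, 122, 122, 121, 120, 123, 124, 123, 118, 114, 118, 135, 137, 139, 135]
197 [132, 132, 130, 133, 128, 116, 112, 120, 126, 125, 127, 130, 128, 127, 126, 128, 125, 128, 130, 129, 128, 127, 126, 124, 128, 128, 129, 126, 129, 127, 130, 130, 130, 127, 129, 128, 129, 129, 128, 129, 128, 127, 125, 126, 128, 128, 130, 127, 129, 129, 129, 128, 129, 128, 131, 127, 129, 125, 128, 129, 127, 129, 127, 126, 127, 127, 128, 129, 128, 127, 130, 129, 131, 129, 127, 130, 131, 131, 133, 130, 132, 132, 131, 131, 129, 122, 119, 120, 137, 135, 134, 139]
[[ 9.99994986e-01 -3.09638719e-03 -6.63424699e-04]
 [-2.80127916e-03 -9.62675641e-01  2.70643240e-01]
 [-1.47667906e-03 -2.70640024e-01 -9.62679488e-01]]
```

Call:
{"fn": "servo_tool", "kwargs": {"increments": [[0.0014, -0.003, -0.01, 0.007], [0, 0, -0.015, 0], [0, 0, -0.015, 0], [0, 0, -0.005, 0], [0, 0, 0, 0], [0, 0, 0, 0], [0, 0, 0, 0]]}}

```text
time: 9.0
eef_pos: [601.1, -163.4, 90.0]
orientation: [[-0.006, 1.0, 0.001], [1.0, 0.006, -0.0], [-0.0, 0.001, -1.0]]
contact_force: [-0.4, -0.5, -2.9]
width: 0.417
gripper_force: 61.4
```

Run:
```python
from h import *
w=arm.snapshot('wrist');save(w,'w5.png')
import pickle;pickle.dump(w,open('w5.pkl','wb'))
S=arm.read_state();print(S['time'],S['eef_pos'],S['orientation'][:,1],S['contact_force'])
cv2.imwrite('pics/c5.png',cv2.resize(cv2.cvtColor(w['frame'][60:260,190:330],cv2.COLOR_RGB2BGR),None,fx=3,fy=3,interpolation=cv2.INTER_CUBIC))
```

```text
9.05 [ 600.99057698 -163.42813727   89.91351832] [9.99981337e-01 6.03522953e-03 9.50053482e-04] [ 0.47710186  0.78317338 -3.72893356]
```

View pics/c5.png

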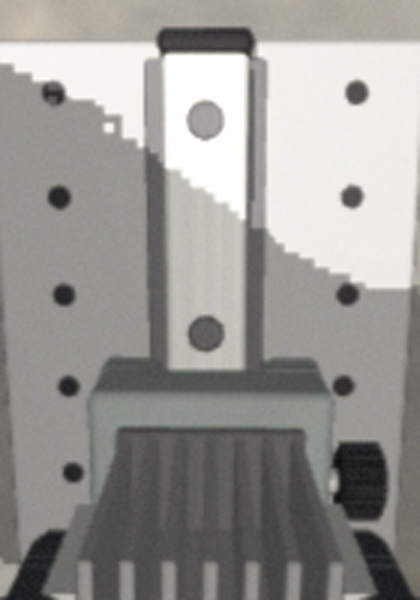

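The groove notch in the rear face (165–268) and the block (105–318) are centred near column 211. The rail is centred at 206, so the carriage is about 1.2 mm too far in +x; the yaw agrees. I correct that and lower slowly.

Call:
{"fn": "servo_tool", "kwargs": {"increments": [[-0.0012, 0, 0, 0], [0, 0, -0.004, 0], [0, 0, -0.004, 0], [0, 0, -0.002, 0], [0, 0, -0.002, 0], [0, 0, 0, 0]]}}

```text
time: 9.65
eef_pos: [599.3, -163.2, 76.9]
orientation: [[-0.006, 1.0, -0.0], [1.0, 0.006, 0.0], [0.0, -0.0, -1.0]]
contact_force: [-0.2, 0.5, -3.9]
width: 0.414
gripper_force: 61.4
```

Call:
{"fn": "servo_tool", "kwargs": {"increments": [[0, 0, -0.002, 0], [0, 0, -0.001, 0], [0, 0, -0.001, 0], [0, 0, -0.001, 0], [0, 0, 0, 0]]}}

```text
time: 10.15
eef_pos: [599.4, -163.3, 72.2]
orientation: [[-0.006, 1.0, -0.0], [1.0, 0.006, 0.0], [0.0, -0.0, -1.0]]
contact_force: [-0.5, 0.3, -3.2]
width: 0.414
gripper_force: 61.4
```

Call:
{"fn": "servo_tool", "kwargs": {"increments": [[0, 0, -0.001, 0], [0, 0, -0.0005, 0], [0, 0, -0.0005, 0], [0, 0, 0, 0]]}}

```text
time: 10.55
eef_pos: [599.5, -163.3, 70.9]
orientation: [[-0.006, 1.0, 0.0], [1.0, 0.006, -0.0], [-0.0, 0.0, -1.0]]
contact_force: [-2.1, 0.7, 5.9]
width: 0.411
gripper_force: 62.4
```

Call:
{"fn": "servo_tool", "kwargs": {"increments": [[0, -0.004, 0, 0], [0, -0.008, 0, 0], [0.0001, -0.008, 0, 0], [0, -0.008, 0, 0], [0.0001, -0.008, 0, 0], [0, -0.004, 0, 0], [0, 0, 0, 0], [0, 0, 0, 0]]}}

```text
time: 11.35
eef_pos: [600.1, -203.9, 70.9]
orientation: [[-0.006, 1.0, 0.001], [1.0, 0.006, -0.001], [-0.001, 0.001, -1.0]]
contact_force: [-0.2, -2.0, 5.7]
width: 0.415
gripper_force: 62.3
```

Call:
{"fn": "servo_tool", "kwargs": {"increments": [[0, -0.002, 0, 0], [0, -0.002, 0, 0], [0, 0, 0, 0]]}}

```text
time: 11.65
eef_pos: [600.1, -207.0, 70.9]
orientation: [[-0.006, 1.0, 0.001], [1.0, 0.006, 0.001], [0.001, 0.001, -1.0]]
contact_force: [0.8, 4.3, 8.3]
width: 0.413
gripper_force: 62.8
```

Call:
{"fn": "servo_tool", "kwargs": {"increments": [[0, -0.002, 0, 0], [0, 0, 0, 0]]}}

```text
time: 11.85
eef_pos: [600.1, -208.9, 70.9]
orientation: [[-0.006, 1.0, 0.001], [1.0, 0.006, 0.001], [0.001, 0.001, -1.0]]
contact_force: [-0.1, 4.3, 8.2]
width: 0.413
gripper_force: 62.7
```

Call:
{"fn": "servo_tool", "kwargs": {"increments": [[0, -0.002, 0, 0], [0, 0, 0, 0]]}}

```text
time: 12.05
eef_pos: [600.1, -210.9, 70.9]
orientation: [[-0.006, 1.0, 0.001], [1.0, 0.006, 0.001], [0.001, 0.001, -1.0]]
contact_force: [0.1, 4.9, 8.2]
width: 0.416
gripper_force: 62.7
```

Call:
{"fn": "servo_tool", "kwargs": {"increments": [[0, -0.001, 0, 0], [0, 0, 0, 0]]}}

```text
time: 12.25
eef_pos: [600.1, -211.8, 70.9]
orientation: [[-0.006, 1.0, 0.001], [1.0, 0.006, 0.001], [0.001, 0.001, -1.0]]
contact_force: [0.3, 5.3, 6.7]
width: 0.413
gripper_force: 62.8
```

Call:
{"fn": "servo_tool", "kwargs": {"increments": [[0, -0.001, 0, 0], [0, 0, 0, 0]]}}

```text
time: 12.45
eef_pos: [600.1, -212.4, 70.9]
orientation: [[-0.007, 1.0, 0.001], [1.0, 0.007, 0.001], [0.001, 0.001, -1.0]]
contact_force: [-0.1, 7.2, 9.1]
width: 0.417
gripper_force: 62.8
```

Call:
{"fn": "servo_tool", "kwargs": {"increments": [[0, -0.001, 0, 0], [0, 0, 0, 0]]}}

```text
time: 12.65
eef_pos: [600.0, -213.1, 70.9]
orientation: [[-0.007, 1.0, 0.001], [1.0, 0.007, 0.002], [0.002, 0.001, -1.0]]
contact_force: [-0.2, 8.6, 10.3]
width: 0.415
gripper_force: 62.9
```

Call:
{"fn": "servo_tool", "kwargs": {"increments": [[0, -0.001, 0, 0], [0, 0, 0, 0]]}}

```text
time: 12.85
eef_pos: [600.0, -213.9, 70.9]
orientation: [[-0.007, 1.0, 0.001], [1.0, 0.007, 0.002], [0.002, 0.001, -1.0]]
contact_force: [-0.2, 10.3, 9.5]
width: 0.416
gripper_force: 63.0
```

Call:
{"fn": "servo_tool", "kwargs": {"increments": [[0, -0.001, 0, 0], [0, 0, 0, 0]]}}

```text
time: 13.05
eef_pos: [600.1, -214.8, 71.0]
orientation: [[-0.007, 1.0, 0.001], [1.0, 0.007, 0.003], [0.003, 0.002, -1.0]]
contact_force: [0.9, 11.0, 11.2]
width: 0.41
gripper_force: 63.0
```

Call:
{"fn": "servo_tool", "kwargs": {"increments": [[0, -0.001, 0, 0], [0, 0, 0, 0]]}}

```text
time: 13.25
eef_pos: [600.0, -215.6, 70.9]
orientation: [[-0.007, 1.0, 0.001], [1.0, 0.007, 0.003], [0.003, 0.001, -1.0]]
contact_force: [0.6, 12.0, 10.8]
width: 0.417
gripper_force: 63.1
```

Run:
```python
from h import *
s=arm.snapshot('scene');t=arm.snapshot('top');w=arm.snapshot('wrist')
A=cv2.resize(s['frame'][140:215,220:300],(480,450),interpolation=cv2.INTER_CUBIC)
B=cv2.resize(w['frame'][100:250,200:320],(320,400),interpolation=cv2.INTER_CUBIC);B=np.vstack([B,np.zeros((50,320,3),np.uint8)])
cv2.imwrite('pics/c6.png',cv2.cvtColor(np.hstack([A,B]),cv2.COLOR_RGB2BGR))
save(t,'t6.png');save(s,'s6.png')
for n,p in(('s',s),('t',t)):
  for l,z in(('contact_tips',39),('lens',80),('carriage_front',39)):
    print(n,l,[(np.round(d['position'],1).tolist(),round(d['confidence'],2),np.round(atz(p,d['position'],z),1)) for d in arm.tip_of(p,l)[:3]])
```

```text
s contact_tips [([279.6, 186.3], 0.64, array([ 619.7, -296.6,   39. ])), ([262.2, 179.4], 0.6, array([ 600.5, -230.8,   39. ]))]
s lens [([265.0, 169.5], 0.84, array([ 599.5, -244.6,   80. ])), ([353.8, 249.2], 0.81, array([ 532.1, -696.7,   80. ])), ([272.3, 234.2], 0.5, array([ 406.8, -545.3,   80. ]))]
s carriage_front [([263.4, 183.1], 0.96, array([ 589.2, -253.3,   39. ])), ([352.4, 265.5], 0.74, array([ 527.6, -703.9,   39. ]))]
t contact_tips []
t lens [([376.9, 189.1], 0.82, array([ 539.8, -686.2,   80. ]))]
t carriage_front [([371.9, 188.3], 0.73, array([ 545.2, -679.3,   39. ]))]
```

View pics/c6.png

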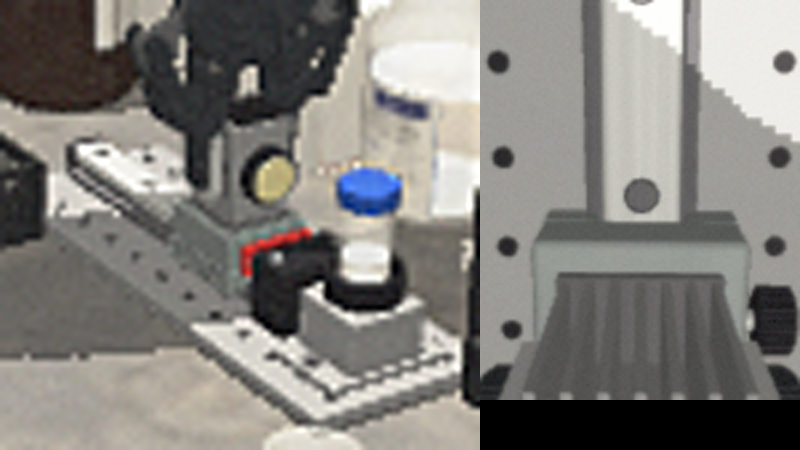

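In the scene crop the red plate (245–310, 250) is in contact across the full front of the carriage, the stop gap is visible and the vial is in its cup. The wrist view on the right shows the carriage square on the rail. I press further, then measure the plate's shift from the red pixels.

Call:
{"fn": "servo_tool", "kwargs": {"increments": [[0, -0.001, 0, 0], [0, 0, 0, 0]]}}

```text
time: 13.9
eef_pos: [600.1, -216.5, 70.9]
orientation: [[-0.007, 1.0, 0.001], [1.0, 0.007, 0.003], [0.003, 0.001, -1.0]]
contact_force: [-0.2, 12.5, 11.3]
width: 0.411
gripper_force: 63.1
```

Call:
{"fn": "servo_tool", "kwargs": {"increments": [[0, -0.001, 0, 0], [0, 0, 0, 0], [0, 0, 0, 0]]}}

```text
time: 14.2
eef_pos: [600.1, -217.4, 70.9]
orientation: [[-0.008, 1.0, 0.001], [1.0, 0.008, 0.003], [0.003, 0.002, -1.0]]
contact_force: [0.4, 14.3, 11.0]
width: 0.414
gripper_force: 63.2
```

Run:
```python
from h import *
s=arm.snapshot('scene');save(s,'s7.png')
o=lambda n:cv2.cvtColor(cv2.imread('pics/'+n),cv2.COLOR_BGR2RGB).astype(float)
J=(proj(s,(600,-250,47))-proj(s,(600,-240,47)))/10;print('px/mm',J, proj(s,(600,-243,47)))
ims={n:o(n) for n in('s.png','s6.png','s7.png')}
for n,f in ims.items():
    r=np.clip(f[...,0]-np.maximum(f[...,1],f[...,2])-40,0,None)[172:196,252:280]
    ys,xs=np.mgrid[172:196,252:280]
    print(n,r.sum(),(r*xs).sum()/r.sum(),(r*ys).sum()/r.sum())
    print(r[2:18,4:24].astype(int))
print(arm.read_state()['contact_force'],arm.read_state()['eef_pos'])
```

```text
px/mm [0.18511233 0.1252528 ] [264.41457963 178.70584134]
s.png 2937.0 264.5110657133129 180.00442628532517
[[  0   0   0   0   0   0   0   0   0   0   0   0   0   0   0   0   0   0
    0   0]
 [  0   0   0   0   0   0   0   0   0   0   0   0   0   0   0   0   0   0
    0   0]
 [  0   0   0   0   0   0   0   0   0   0   0   0   0   0   0   0   0   0
    0   0]
 [  0   0   0   0   0   0   0   0   0   0   0   0   0   0  20   0   0   0
    0   0]
 [  0   0   0   0   0   0   0   0   0   0  42  64 129 128 133   0   0   0
    0   0]
 [  0   0   0   0   0   0   0  54  57 114 132 132 122 131  53   0   0   0
    0   0]
 [  0   0   0   0  32  63 111 140 118 127 100  41   0   0   0   0   0   0
    0   0]
 [  0   0   0   0 129 107 127  56  33   0   0   0   0   0   0   0   0   0
    0   0]
 [  0   0   0   0 123  66   0   0   0   0   0   0   0   0   0   0   0   0
    0   0]
 [  0   0   0   0  46   0   0   0   0   0   0   0   0   0   0   0   0   0
    0   0]
 [  0   0   0   0 116  27   0   0   0   0   0   0   0   0   0   0   0   0
    0   0]
 [  0   0   0   0  43  21   0   0   0   0   0   0   0   0
[... 2572 characters left out ...]
  0   0   0
    0   0]
 [  0   0   0   0  17 100   0   0   0   0   0   0   0   0   0   0   0   0
    0   0]
 [  0   0   0   0  16 101   0   0   0   0   0   0   0   0   0   0   0   0
    0   0]
 [  0   0   0   0  26 111   0   0   0   0   0   0   0   0   0   0   0   0
    0   0]
 [  0   0   0   0   0   0   0   0   0   0   0   0   0   0   0   0   0   0
    0   0]
 [  0   0   0   0   0   0   0   0   0   0   0   0   0   0   0   0   0   0
    0   0]
 [  0   0   0   0   0   0   0   0   0   0   0   0   0   0   0   0   0   0
    0   0]
 [  0   0   0   0   0   0   0   0   0   0   0   0   0   0   0   0   0   0
    0   0]]
[ 0.06360187 13.33932962 12.74165926] [ 600.05474048 -217.40599944   70.97335484]
```

Call:
{"fn": "servo_tool", "kwargs": {"increments": [[0, -0.001, 0, 0], [0, -0.0005, 0, 0], [0, 0, 0, 0], [0, 0, 0, 0]]}}

```text
time: 14.65
eef_pos: [600.1, -218.7, 71.0]
orientation: [[-0.008, 1.0, 0.002], [1.0, 0.008, 0.004], [0.004, 0.002, -1.0]]
contact_force: [0.2, 14.4, 12.2]
width: 0.416
gripper_force: 63.2
```

Run:
```python
from h import *
s=arm.snapshot('scene');save(s,'s8.png');w=arm.snapshot('wrist');save(w,'w8.png')
for n in('s.png','s6.png','s7.png','s8.png'):
    f=cv2.cvtColor(cv2.imread('pics/'+n),cv2.COLOR_BGR2RGB).astype(float)
    r=f[...,0]-np.maximum(f[...,1],f[...,2])
    print(n);print(r[181:187,258:264].astype(int).tolist())
    print('top',np.round(r[176:184,262:270].clip(0).sum(0)).tolist(),[ round(float(x),2) for x in (r[174:186,261:270].clip(0)*np.arange(174,186)[:,None]).sum(0)/r[174:186,261:270].clip(0).sum(0)])
S=arm.read_state();print(S['contact_force'],S['eef_pos'],S['time'],S['orientation'])
```

```text
s.png
[[-4, 6, 169, 147, 167, 96], [0, 15, 163, 106, 34, -9], [-4, 31, 86, 0, -11, -8], [-1, 34, 156, 67, -9, -3], [1, 3, 83, 61, -14, -4], [1, -3, 7, -1, -11, -6]]
top [359.0, 371.0, 329.0, 328.0, 397.0, 362.0, 367.0, 351.0] [181.78, 180.43, 179.87, 179.72, 179.31, 179.07, 178.83, 178.48, 178.4]
s6.png
[[-9, -6, 99, 176, 155, 76], [-6, -10, 97, 148, 34, -7], [-7, -9, 92, 111, -17, -10], [-4, -8, 94, 106, -19, -6], [-7, -10, 74, 176, -17, -6], [-7, -7, -10, 11, -9, -3]]
top [261.0, 254.0, 244.0, 253.0, 272.0, 215.0, 285.0, 255.0] [182.74, 180.81, 180.25, 180.28, 179.81, 179.58, 179.18, 178.91, 178.79]
s7.png
[[-6, -8, 29, 160, 174, 78], [-7, -10, 33, 129, 49, -7], [-8, -9, 57, 140, -18, -9], [-5, -9, 56, 141, -18, -5], [-6, -6, 66, 151, -19, -4], [-3, -8, -4, 18, -10, -8]]
top [265.0, 154.0, 269.0, 191.0, 205.0, 239.0, 187.0, 271.0] [182.89, 180.83, 180.38, 180.17, 180.05, 179.74, 179.36, 179.18, 178.91]
s8.png
[[-5, -9, -3, 114, 147, 80], [-3, -8, -5, 130, 46, -6], [-5, -8, 20, 138, -14, -13], [-6, -8, 28, 140, -19, 1], [-4, -5, 28, 147, -12, -5], [0, -6, -5, 37, -5, -4]]
top [200.0, 148.0, 173.0, 175.0, 166.0, 160.0, 201.0, 199.0] [183.09, 180.94, 180.48, 180.58, 180.06, 179.83, 179.48, 179.09, 179.09]
[-0.27677732 15.24014271 12.37229984] [ 600.07332855 -218.71341182   70.9843181 ] 14.75 [[-0.00762012  0.99996973  0.00157326]
 [ 0.99996476  0.00761452  0.00353552]
 [ 0.00352344  0.00160015 -0.99999251]]
```

Call:
{"fn": "servo_tool", "kwargs": {"increments": [[0, 0, 0, 0], [0, 0, 0, 0], [0, 0, 0, 0], [0, 0, 0, 0], [0, 0, 0, 0]]}}

```text
time: 15.25
eef_pos: [600.0, -218.7, 71.0]
orientation: [[-0.008, 1.0, 0.002], [1.0, 0.008, 0.003], [0.003, 0.002, -1.0]]
contact_force: [0.3, 15.1, 12.4]
width: 0.412
gripper_force: 63.2
```

```bash
python3 -c "
from bench import arm
S=arm.read_state();print(S['eef_pos'],S['contact_force'],S['width'],abs(S['qvel']).max());print(arm.close_job())"
```

```text
[ 600.04987796 -218.71192698   71.0004887 ] [ 0.25580613 15.08441017 12.37921286] 0.4124183358479766 0.0015208779566741365
the job is handed in; nothing more can be done
None
```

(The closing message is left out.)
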